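Unlock the medicine box and hold the key turned

ROBOT

A 6-joint arm with a two-finger parallel gripper is mounted at the origin on the work surface. World frame = base frame: x ahead of the robot, y to its left, z up, the work surface at z = 0. Lengths are in m, angles in rad, forces in N, time in s.
With the tool pointing down it reaches from about 0.325 to 0.775 m from the base axis. Payload 9.3 kg.
Tool frame: the origin (TCP) lies on the mounting face of the last link; the fingertips stand 173 mm ahead of it and the grasp point (between the pads) lies 155 mm ahead of it; z points along the fingers, x is the direction in which the jaws open and shut, and the axes are right-handed (so a half turn about z gives the same grasp; the last joint's range is limited). The gripper opens to 85 mm and grips with 20 to 120 N. Pads are 22 mm wide; open, the fingers measure 114 mm over their backs; the gripper's body (76 mm by 85 mm) begins 54 mm behind the grasp point. The pads swing forward as they close: fully open they stand 13 mm farther back than shut.
Start: joints at [-1.351, 0.259, 0.021, 1.334, 0, 1.418], TCP at [0.2, -0.512, 0.405] pointing down, gripper open.
Joint ranges: [-3.04, 3.04], [-0.91, 1.82], [-1.04, 1.36], [-1.92, 1.95], [-1.52, 1.45], [-3.14, 3.14]. Speed limits (rad/s): [2.22, 2.22, 2.79, 3.14, 3.14, 3.14].

INTERFACE

Orientations are given as a unit quaternion [x, y, z, w].
In Python, from cell import arm gives the robot as it stands.
- The arm moves only by the tool step_arm, never from a script. Its argument "steps" is a list that holds one entry, the list of rows, each a list of 5 numbers: the finger opening in cm, from 0 to 8.54, then the shift along the tool's x, y, z in cm, then the turn about the tool's z in rad. In form: [[[hand, x, y, z, spin], ...]]. A call has 1 to 12 rows; each row shifts and turns the commanded pose from where the row before left it, along the tool's axes as they then stand; what a row does not reach is not made up. A row lasts 1/8 s, in which the tool goes at most 62.5 mm and 10.7 degrees, less where a joint would pass 70% of its speed; a pose out of reach is approached as far as the arm can. A call is refused whole if a number of a shift passes 6.25 or a number of a turn 0.188, either way. A call with a gripper value outside its range is refused whole. The fingers move at their own pace and stop on an object; "newtons" is the grip in N (left out, the last holds). Time passes only in rows, so rows that do not move let the fingers close. It gives the time, the measured TCP pose, the force and the opening at its end, in the units of the state.
- arm.get_state(): the state, without advancing time (a new reading comes with each control period).
- arm.read_camera(name): name is "side" or "top"; returns a dict with "img" (420x560x3 uint8, blue, green, red), "fovy" (degrees; the focal length in pixels is half the picture's height over the tangent of half this angle, whatever the lens; pixels are square), "cx", "cy" (the principal point, pixels), "D" ([k1, k2, p1, p2, k3] as OpenCV has them; the pictures are not rectified), "rvec" (rotation vector, rad) and "tvec" (3), from world to camera coordinates, as OpenCV has them. Camera axes: x right, y down, z forward; pixel columns grow to the right and rows downward; lengths in m; the calibration is good to about 2 mm. A picture is of the moment at which its call begins. There is no depth.
- arm.hand_in(): hands the job in, once; it reports no verdict.
The state is a dict: "clock": time; "joint_positions": joint angles; "dq": joint speeds; "joint_torque": joint torques, N m; "tool_pos": TCP position; "tool_rot": TCP orientation; "contact_force": force on the tool from outside, world axes, zero at the start; "moment": the same for the moment, N m; "width": finger opening in m.
Only numpy, scipy, OpenCV 4.12 (cv2) and the standard library are available. Lean on these libraries where they do the work, as an engineer would, in place of code of your own. Each camera call takes 0.05 s, during which the arm holds its last target.

TASK

Take the cabinet key out of its birch stand, push it fully home into the lock on top of the grey medicine box, wiggling it past the sticky pins if they bind, then turn it a quarter turn clockwise until it stops. The lock springs back if let go, so keep the key turned and finish while still holding it in the gripper, so that someone else can lift the lid. Leave the creamer, the ramekin and the timer standing where they are.

Things in the scene. Friction and masses are not known exactly. Their poses are not given: they have to be found in the camera images.
- key: Loose steel double-bit cabinet key, 60 g, upright (z up), its 22 mm collar (z 0 to 4 mm) resting on the stand. Origin on its axis under the collar. Below: round neck, 6 mm diameter, to z -8 mm; then the bit, 16 mm wide along x, 6 mm thick along y, to z -26 mm, its last 4.5 mm tapering to about 2 mm thick. Same after a half turn about z.
- key_bow (a point): Centre of the key's flat bow, the part to grip: 30 mm wide along the key's x, 9 mm thick along its y, 30 mm high; 29 mm above the key's origin (bow from 14 to 44 mm above it). A round shank, 10 mm diameter, joins it to the collar below.
- stand: Fixed birch block, 80 x 80 x 40 mm high, origin under its centre. The key stands in a slot in the centre of its top, 19.5 mm along the block's x, 9.5 mm along y, 32 mm deep: the key is loose in it and may be up to 2 mm off centre, turned up to 0.15 rad or lean slightly.
- lockbox: Fixed grey steel medicine box, 160 (x) x 200 (y) x 80 mm high with lid, origin under its centre. On the lid a steel lock case, 50 x 50 mm, its top at z = 118 mm, centred at box x = -30 mm, y = 0. A brass bolt runs on the lid from the case to +y under a keeper strap on the box's side (to z = 100 mm) and draws back 14 mm as the key turns.
- lock_mouth (a point): Centre of the key slot in the top face of the lock case; axes as the box's. Slot 18 mm along x by 8 mm along y, through a 6 mm plate. The key goes straight down, bit width along the slot, either way round. Home: the collar lies on the face (key origin at this point). Only then can the key turn; before that the plate blocks the bit.
- plate_under (a point): Top of the brass plug under the plate, 6 mm below the mouth: its slot is 18.5 x 7.2 mm, 30 mm deep. Two spring pins, 11 and 16 mm below the mouth, one on each side, rub on the bit's flat sides and bind at some 6 to 12 N of push; to get past them push harder (up to 20 N), or wiggle the key sideways by a mm or twist it a few degrees and push on.
- plug (a joint): Turn of the lock's plug in rad: 0 = locked (slot along x), grows as the key turns clockwise seen from above, hard stop at 1.5. The key has about 0.1 rad of play in the plug. A spring turns it back to 0: about 0.03 N m at 0, 0.11 N m at the stop.
- creamer: Bystander: white ceramic creamer, 66 mm diameter, 78 mm high, handle on its +y side (to 53 mm from the axis); origin under its centre.
- ramekin: Bystander: glass ramekin, 80 mm diameter, 42 mm high; origin under its centre.
- timer: Bystander: round plastic timer, 68 mm diameter, 51 mm high with its dial grip; origin under its centre.

How it is judged:
On the way, in this order (a step that is already met when the one before it is completed fails the run):
1. the key is fully home in the lock, not yet turned (z of key in the frame of lock_mouth below 0.0025 m and horizontal distance between key and lock_mouth below 0.003 m and angle between key's own z axis and vertical below 0.12 rad and value of joint plug below 0.3 rad), for 0.1 s.
2. the key has turned the plug a quarter turn (z of key in the frame of lock_mouth below 0.0025 m and horizontal distance between key and lock_mouth below 0.003 m and angle between key's own z axis and vertical below 0.12 rad and value of joint plug above 1.3 rad), for 0.3 s.
At the end, for the whole second after the job is handed in: The key is fully home (collar within 2.5 mm of the lock face, within 3 mm of its centre, upright within 0.12 rad), the plug is turned more than 1.3 rad and still, and the fingers still grip the key with over 2 N, keeping it turned against the spring through the last second (all of step 2 and velocity of joint plug between -0.1 and 0.1 rad/s and contact force between the fingers and key above 2 N); the arm keeps its last pose, push and grip.
It fails at once if the creamer was shifted or knocked over (distance of creamer from where it was at the start of the episode above 0.02 m or angle between creamer's own z axis and vertical above 0.35 rad).
It fails at once if the ramekin was shifted or knocked over (distance of ramekin from where it was at the start of the episode above 0.02 m or angle between ramekin's own z axis and vertical above 0.35 rad).
It fails at once if the timer was shifted or knocked over (distance of timer from where it was at the start of the episode above 0.02 m or angle between timer's own z axis and vertical above 0.35 rad).
It also fails if it takes over 51 s, if anything falls off the work surface, if the arm or the gripper's body presses on something with over 40 N, if the wrist force passes 120 N, or if a joint passes its speed limit or range.

## Working session

There is one attempt and no reset: what is moved stays moved. The work goes in short steps, Python scripts to look and compute and a tool call to move; the robot and the scene stay as the last step left them, time stands still between calls to the robot, and variables do not carry over. Pictures are saved under pics/ and viewed, and the job is handed in when it is done.

Besides the shell and the picture viewer there is one more tool, called as a command line: name --argument value ..., lists and objects as JSON in quotes. step_arm: Moves the arm, as the interface text tells. Its arguments: {"type":"object","properties":{"steps":{"type":"array","items":{"type":"array","items":{"type":"array","items":{"type":"number"}}}},"newtons":{"type":"number"}},"required":["steps"]}

```bash
mkdir -p pics; ls
cat > h.py <<'E'
import numpy as np, cv2
from cell import arm
def cam(n):
    d=arm.read_camera(n); h=d["img"].shape[0]
    f=h/2/np.tan(np.radians(d["fovy"])/2)
    d["K"]=np.array([[f,0,d["cx"]],[0,f,d["cy"]],[0,0,1.]])
    d["D"]=np.array(d["D"],float); d["R"]=cv2.Rodrigues(np.array(d["rvec"],float))[0]; d["t"]=np.array(d["tvec"],float).ravel()
    d["C"]=-d["R"].T@d["t"]; return d
def rays(d,uv):
    p=cv2.undistortPoints(np.array(uv,float).reshape(-1,1,2),d["K"],d["D"]).reshape(-1,2)
    return np.c_[p,np.ones(len(p))]@d["R"]
def plane(d,uv,z):
    r=rays(d,uv); return d["C"]+r*((z-d["C"][2])/r[:,2])[:,None]
def proj(d,P):
    return cv2.projectPoints(np.array(P,float).reshape(-1,1,3),np.array(d["rvec"],float),d["t"],d["K"],d["D"])[0].reshape(-1,2)
def tri(d1,u1,d2,u2):
    a=rays(d1,[u1])[0];b=rays(d2,[u2])[0]
    A=np.c_[a,-b];s=np.linalg.lstsq(A,d2["C"]-d1["C"],rcond=None)[0]
    p=d1["C"]+a*s[0];q=d2["C"]+b*s[1];return (p+q)/2,np.linalg.norm(p-q)
E
python3 - <<'E'
from h import *
for n in("side","top"):
    d=cam(n);cv2.imwrite(f"pics/{n}0.png",d["img"]);print(n,d["C"],d["K"][0,0],d["D"],d["R"][2])
print(arm.get_state())
E
```

```text
pics
side [ 0.43839423 -0.57526801  0.55628492] 408.2819001953461 [-0.11109625  0.          0.          0.          0.        ] [ 0.19629342  0.77560634 -0.59991974]
top [ 0.46155716 -0.01851379  1.04980826] 519.3954598457092 [-0.20229981  0.          0.          0.          0.        ] [ 0.15061987  0.00630512 -0.98857165]
{'clock': 0.1, 'joint_positions': array([-1.35058512e+00,  2.59150021e-01,  2.08328043e-02,  1.33369073e+00,
        2.95431014e-05,  1.41819125e+00]), 'dq': array([ 7.24423592e-04, -1.38432878e-03,  6.48472024e-04,  1.74169569e-06,
       -1.09213723e-03,  6.43648648e-04]), 'joint_torque': array([ 6.67894623e-03, -5.56692624e+01,  3.45071125e+01,  1.15824299e-02,
        1.75910554e-05, -1.08034765e-06]), 'tool_pos': array([ 0.20031933, -0.51217948,  0.40411691]), 'tool_rot': array([ 8.25905314e-01, -5.63808518e-01, -4.32519411e-04, -4.24442496e-04]), 'contact_force': array([-0.24658274,  0.57084545, -0.74296642]), 'moment': array([ 0.04549135, -0.00269009, -0.03326708]), 'width': 0.08553306936797697}
```

View pics/side0.png

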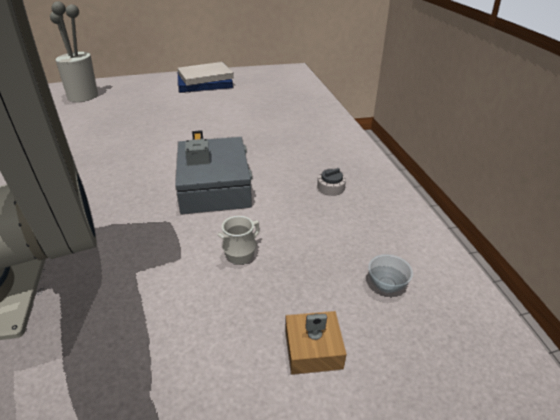

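View pics/top0.png

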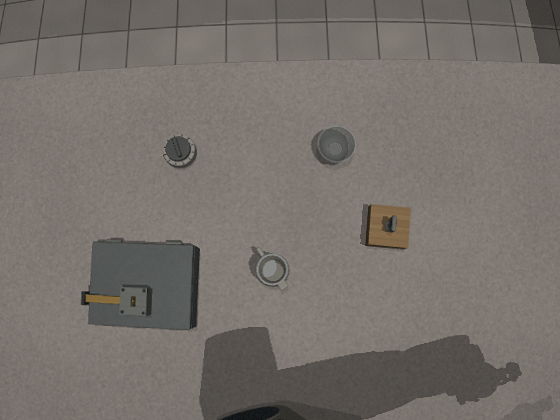

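The side view shows the stand at (315,342) with the key bow at (316,323), and the lock case at (198,152). The top view has the stand at (388,226), the key at (391,224) and the lock case at (133,300). I'll zoom in on these.

Run:
```python
from h import *
t=cv2.imread("pics/top0.png");s=cv2.imread("pics/side0.png")
def z(i,u,v,r,k): return cv2.resize(i[v-r:v+r,u-r:u+r],None,fx=k,fy=k,interpolation=cv2.INTER_CUBIC)
o=np.vstack([np.hstack([z(t,388,226,30,6),z(s,316,340,36,5)]),]); cv2.imwrite("pics/zk.png",o)
o=np.hstack([z(t,133,300,30,6),z(s,200,150,30,6)]); cv2.imwrite("pics/zl.png",o)
```

```text
(no output)
```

View pics/zk.png

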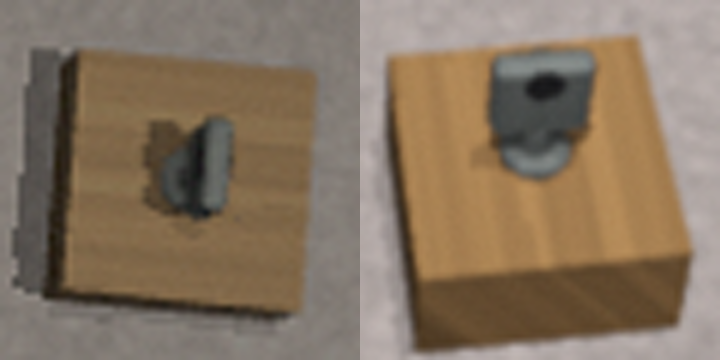

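View pics/zl.png

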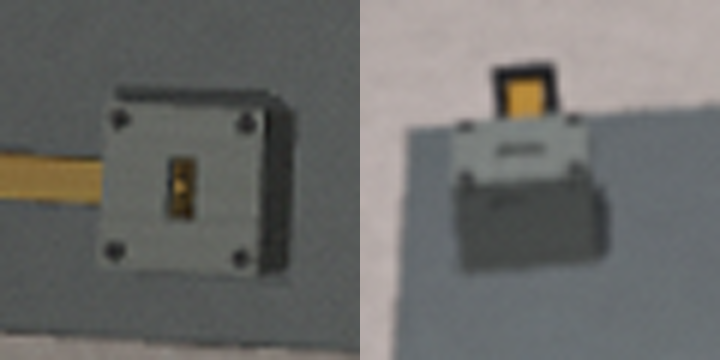

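The zoomed lock view shows the slot at about zoom pixel (181,188), with four screws around it. The key zoom shows the bow top bar at about (217,163), running along image-vertical. Next I'll measure these.

```bash
cat > m.py <<'E'
from h import *
t=cam("top");s=cam("side")
np.set_printoptions(precision=4,suppress=True)
hs=cv2.cvtColor(t["img"],cv2.COLOR_BGR2HSV)
def masked(m,c,r):
    o=np.zeros_like(m);o[c[1]-r:c[1]+r,c[0]-r:c[0]+r]=m[c[1]-r:c[1]+r,c[0]-r:c[0]+r];return o
# stand
m=masked(cv2.inRange(hs,(8,70,80),(25,255,255)),(388,226),40)
m=cv2.morphologyEx(m,cv2.MORPH_CLOSE,np.ones((15,15)))
c=max(cv2.findContours(m,0,2)[0],key=cv2.contourArea)
r=cv2.minAreaRect(c);b=cv2.boxPoints(r);P=plane(t,b,.04)[:,:2]
print("stand",r,P.mean(0),[np.linalg.norm(P[i]-P[i-1]) for i in range(4)],[np.degrees(np.arctan2(*(P[i]-P[i-1])[::-1])) for i in range(4)])
# lock slot: brass/dark within case
g=t["img"].max(2); 
m=masked(cv2.inRange(g,0,95),(133,300),9)|masked(cv2.inRange(hs,(10,90,0),(30,255,255)),(133,301),9)
ys,xs=np.nonzero(m);print("slotpix",xs.mean(),ys.mean(),len(xs),xs.min(),xs.max(),ys.min(),ys.max(),plane(t,[[xs.mean(),ys.mean()]],.118))
sc=[]
for z in [(120,119),(247,122),(240,258),(114,251)]:
    u0=103+(z[0]+.5)/6-.5;v0=270+(z[1]+.5)/6-.5
    ui,vi=int(round(u0)),int(round(v0)); w=np.clip(135-g[vi-3:vi+4,ui-3:ui+4].astype(float),0,None);w[w<25]=0
    yy,xx=np.mgrid[vi-3:vi+4,ui-3:ui+4];sc.append([(w*xx).sum()/w.sum(),(w*yy).sum()/w.sum()])
P=plane(t,sc,.118)[:,:2];print("screws",sc,P,P.mean(0))
for i in range(4): d=P[i]-P[i-1];print(np.linalg.norm(d),np.degrees(np.arctan2(d[1],d[0])))
m=masked(cv2.inRange(hs,(0,0,40),(179,255,100))&0,(0,0),1)
# box edges: brass bolt and lid
for nm,u,v in(("case",133,300),("bow",391,224)):
    print(nm); print(g[v-16:v+17,u-16:u+17])
E
python3 m.py
```

```text
stand ((389.1700439453125, 225.61927795410156), (40.1833381652832, 41.10954666137695), 4.085616588592529) [ 0.5783 -0.2288] [np.float64(0.08002220056296412), np.float64(0.0816579582748364), np.float64(0.08095439439137023), np.float64(0.08212205712410114)] [np.float64(84.17175260950208), np.float64(-6.8707156182503475), np.float64(-95.51538374729883), np.float64(172.4854487295854)]
slotpix 132.578125 301.140625 64 130 135 296 306 [[0.4427 0.257  0.118 ]]
screws [[np.float64(122.9449653485528), np.float64(288.7452099470037)], [np.float64(144.3053271362174), np.float64(289.77440114408296)], [np.float64(143.33008952899962), np.float64(313.0790190735695)], [np.float64(121.85950044603032), np.float64(311.13024085637824)]] [[0.4652 0.2752]
 [0.4631 0.2349]
 [0.421  0.2369]
 [0.4246 0.2773]] [0.4435 0.2561]
0.040731390562634494 -3.0128914903948276
0.04032740208170786 -92.98661582308344
0.04213383589742754 177.23569551370932
0.04053382128246361 85.03103216181188
case
[[89 86 89 ... 86 91 90]
 [88 89 87 ... 64 90 87]
 [89 86 86 ... 59 60 63]
 ...
 [88 86 94 ... 43 43 47]
 [86 86 84 ... 52 63 65]
 [86 88 86 ... 80 81 79]]
bow
[[131 133 133 ... 122 122 125]
 [128 128 128 ... 127 124 124]
 [132 127 130 ... 127 123 124]
 ...
 [124 123 124 ... 131 128 131]
 [126 130 126 ... 129 127 124]
 [130 134 131 ... 126 127 126]]
```

```bash
cat > m2.py <<'E'
from h import *
np.set_printoptions(precision=4,suppress=True,linewidth=200)
t=cam("top");s=cam("side")
g=t["img"].max(2)
hs=cv2.cvtColor(t["img"],cv2.COLOR_BGR2HSV)
print("bowH/S/V")
for r in range(212,236): print(r,[f"{hs[r,c,1]:3d}/{hs[r,c,2]:3d}" for c in range(378,402)])
hh=cv2.cvtColor(s["img"],cv2.COLOR_BGR2HSV)
# lid edge left (keeper side) : box lid vs surface
from scipy.ndimage import gaussian_filter
gray=cv2.cvtColor(t["img"],cv2.COLOR_BGR2GRAY).astype(float)
def edge(rows=None,cols=None,axis=0):pass
L=[];
for v in list(range(250,286))+list(range(308,322)):
    row=gray[v,80:105];d=np.diff(row);i=d.argmin();
    L.append([80+i+.5,v])
L=np.array(L);P=plane(t,L,.08)[:,:2];vx=cv2.fitLine(P.astype(np.float32),cv2.DIST_HUBER,0,.001,.001).ravel();print("left edge yaw",np.degrees(np.arctan2(vx[1],vx[0])),vx[2:])
B=[]
for u in range(98,185):
    col=gray[310:340,u];d=np.diff(col);i=d.argmax();B.append([u,310+i+.5])
P=plane(t,B,.08)[:,:2];vx=cv2.fitLine(P.astype(np.float32),cv2.DIST_HUBER,0,.001,.001).ravel();print("bottom edge dir",np.degrees(np.arctan2(vx[1],vx[0])),vx[2:])
E
python3 m2.py
```

```text
bowH/S/V
212 ['112/128', '111/129', '107/131', '106/130', '110/130', '114/128', '109/129', '111/129', '108/128', '106/130', '111/126', '105/131', '109/129', '108/128', '110/128', '108/125', '107/126', '106/125', '106/128', '110/130', '108/127', '110/127', '110/128', '112/127']
213 ['110/134', '111/133', '112/132', '113/131', '110/132', '112/130', '111/129', '109/129', '114/128', '112/127', '108/128', '110/127', '112/125', '113/129', '112/128', '112/127', '114/128', '112/127', '113/126', '111/129', '108/130', '106/128', '109/129', '110/127']
214 ['105/133', '106/135', '108/134', '107/134', '108/135', '106/135', '107/133', '105/134', '106/132', '108/135', '108/132', '110/132', '118/130', '109/131', '111/135', '115/131', '109/136', '107/131', '114/128', '113/126', '109/126', '111/126', '106/127', '110/125']
215 ['105/133', '106/135', '108/134', '105/136', '105/134', '103/138', '106/137', '106/137', '105/136', '105/136', '108/134', '107/136', '107/136', '109/138', '108/109', ' 84/100', ' 89/100', ' 96/114', '108/132', '106/135', '110/134', '111/133', '108/134', '110/132']
216 ['106/135',
[... 4746 characters left out ...]
0', '110/128', '110/127', '110/127', '108/125', '112/125', '111/124', '110/127']
234 ['109/133', '111/133', '114/132', '109/133', '110/134', '113/133', '111/133', '110/135', '111/136', '114/125', '109/117', '109/119', '114/116', '111/117', '107/129', '112/134', '109/133', '111/131', '111/129', '109/131', '110/128', '112/127', '108/128', '114/128']
235 ['109/136', '108/134', '109/133', '108/135', '110/134', '109/133', '111/131', '111/133', '113/131', '108/132', '107/133', '111/122', '111/115', '108/128', '112/134', '109/133', '111/133', '110/134', '110/132', '114/132', '111/135', '110/135', '108/135', '108/135']
left edge yaw -2.9611049 [0.4595 0.3555]
bottom edge dir 87.08533 [0.392  0.2462]
```

```bash
cat > m3.py <<'E'
from h import *
np.set_printoptions(precision=4,suppress=True,linewidth=200)
t=cam("top");s=cam("side")
hs=cv2.cvtColor(t["img"],cv2.COLOR_BGR2HSV).astype(float)
S=hs[210:238,376:402,1];V=hs[210:238,376:402,2]
# edges of bow top face per row (sub-pixel): left V crossing 60 , right S crossing 58
C=[]
for v in range(217,230):
    r=hs[v]
    for u in range(389,396):
        if r[u,2]<65<=r[u+1,2] and r[u+1,1]<40: l=u+(65-r[u,2])/(r[u+1,2]-r[u,2])
    for u in range(394,399):
        if r[u,1]<58<=r[u+1,1]: rr=u+(58-r[u,1])/(r[u+1,1]-r[u,1])
    C.append([l,rr,v])
C=np.array(C);print(C.T)
mid=np.c_[(C[:,0]+C[:,1])/2,C[:,2]]
P=plane(t,mid,.084)[:,:2];f=np.polyfit(P[:,0],P[:,1],1);print("bow top yaw",np.degrees(np.arctan(f[0])),"mean",P.mean(0))
# ends at column 393.5..395
c0=mid[:,0].mean()
for cc in(393,394,395): 
    print(cc,hs[213:218,cc,1],hs[228:234,cc,1],hs[228:234,cc,2])
e=plane(t,[[394.5,215.4],[393.6,230.7]],.084);print("ends",e,np.linalg.norm(e[0]-e[1]))
st=np.array([.5783,-.2288])
for z in(.04,.044,.084):print(z,proj(t,[[*st,z]]),proj(s,[[*st,z]]))
i=s["img"][300:370,275:355];cv2.imwrite("pics/zs.png",cv2.resize(i,None,fx=8,fy=8,interpolation=cv2.INTER_CUBIC))
E
python3 m3.py
```

```text
[[392.2812 392.069  391.8857 391.9302 391.8537 391.7674 391.7674 391.7255 391.7    391.4444 391.2727 391.2432 391.0938]
 [396.4051 396.3919 396.0893 396.0517 396.0714 396.0508 396.0179 395.6883 395.6825 395.5824 395.381  395.4545 395.4337]
 [217.     218.     219.     220.     221.     222.     223.     224.     225.     226.     227.     228.     229.    ]]
bow top yaw -8.141703639837148 mean [ 0.5777 -0.2285]
393 [109. 109.  92.  13.   6.] [ 10.  10.   6.  85. 107. 112.] [107. 107.  87.  69. 121. 130.]
394 [114. 111.  87.   8.  10.] [  9.  10.  15.  87. 110. 110.] [108. 105.  86.  82. 130. 128.]
395 [110. 112.  97.  16.  10.] [ 23.  22.  81. 113. 115. 117.] [ 98.  91. 110. 120. 126. 124.]
ends [[ 0.5922 -0.2307  0.084 ]
 [ 0.5631 -0.2274  0.084 ]] 0.029236848649004835
0.04 [[389.2934 225.4959]] [[315.571  333.5973]]
0.044 [[389.6974 225.2504]] [[315.7512 332.0022]]
0.084 [[393.9133 222.6871]] [[317.6341 315.2462]]
```

View pics/zs.png

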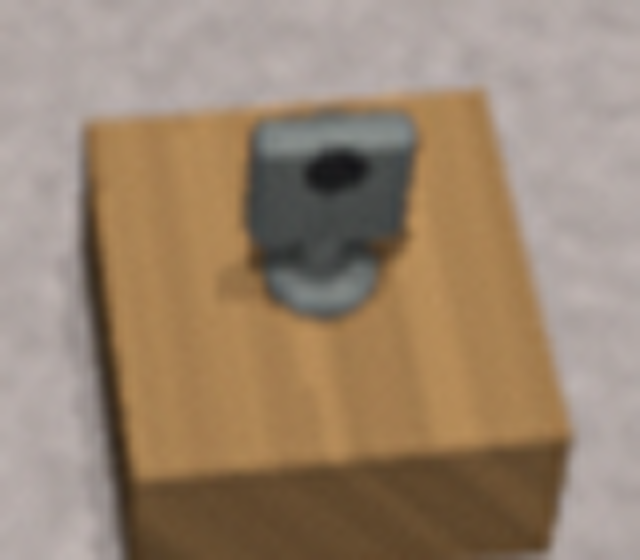

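Bow top is at (0.578,-0.2285), with its x at about -7.3°. The lock mouth is at (0.443,0.2565), with yaw about -3°. The sizes check out: the bow measures 29 mm and the stand 80–82 mm. To leave joint 6 room for the later clockwise turn, I'll grip with tool x at about +82.7°.

step_arm --steps '[[[8.5,0,0,0,-0.18],[8.5,0,0,0,-0.18],[8.5,0,0,0,-0.18],[8.5,0,0,0,-0.18],[8.5,0,0,0,-0.18],[8.5,0,0,0,-0.18],[8.5,0,0,0,-0.18],[8.5,0,0,0,-0.18],[8.5,0,0,0,-0.18],[8.5,0,0,0,-0.18],[8.5,0,0,0,-0.18],[8.5,0,0,0,-0.18]]]'

```text
clock: 1.9
tool_pos: [0.2003, -0.5122, 0.4047]
tool_rot: [0.885, 0.465, -0.0, -0.0]
contact_force: [-0.3, 0.0, 0.9]
width: 0.0849
```

```bash
cat > d.py <<'E'
import sys
from h import *
from scipy.spatial.transform import Rotation as Ro
def st(): return arm.get_state()
def delta(tx,ty,tz,yawdeg):
    s=st();R=Ro.from_quat(s["tool_rot"]).as_matrix();p=np.array(s["tool_pos"])
    a=np.degrees(np.arctan2(R[1,0],R[0,0]))
    d=(np.array([tx,ty,tz])-p)
    w=(yawdeg-a+180)%360-180
    np.set_printoptions(precision=4,suppress=True)
    print("clock",s["clock"],"pos",p,"yaw",round(a,2),"tilt",np.degrees(np.arccos(-R[2,2])).round(2),"zaxis",R[:,2],"F",np.round(s["contact_force"],2),"M",np.round(s["moment"],3),"w",s["width"],"j",np.round(s["joint_positions"],2))
    print("shift cm now",R.T@d*100,"spin",-np.radians(w))
    c,sn=np.cos(np.radians(yawdeg)),np.sin(np.radians(yawdeg))
    Rt=np.array([[c,sn,0],[sn,-c,0],[0,0,-1]]);print("shift cm after spin",Rt.T@d*100)
if __name__=="__main__": delta(*map(float,sys.argv[1:5]))
E
python3 d.py .5777 -.2285 .30 82.7
```

```text
clock 1.9 pos [ 0.2003 -0.5122  0.4047] yaw 55.46 tilt 0.0 zaxis [-0.  0. -1.] F [-0.25  0.04  0.88] M [ 0.001 -0.001 -0.056] w 0.0848865852991057 j [-1.35  0.26  0.02  1.33 -0.   -0.75]
shift cm now [44.7703 14.9975 10.4676] spin -0.4755003481964875
shift cm after spin [32.938  33.8288 10.4676]
```

step_arm --steps '[[[8.5,0,0,0,-0.1585],[8.5,0,0,0,-0.1585],[8.5,0,0,0,-0.1585],[8.5,3.3,3.38,0.6,0],[8.5,3.3,3.38,0.6,0],[8.5,3.3,3.38,0.6,0],[8.5,3.3,3.38,0.6,0],[8.5,3.3,3.38,0.6,0],[8.5,3.3,3.38,0.6,0],[8.5,3.3,3.38,0.6,0],[8.5,3.3,3.38,0.6,0]]]'

```text
clock: 3.28
tool_pos: [0.5046, -0.2854, 0.3565]
tool_rot: [0.753, 0.658, 0.0, 0.0]
contact_force: [0.6, -1.1, -0.2]
width: 0.0847
```

step_arm --steps '[[[6,3.3,3.38,0.6,0],[4,3.3,3.38,0.6,0],[4,0,0,0,0],[4,0,0,0,0]]]'

```text
clock: 3.78
tool_pos: [0.5791, -0.23, 0.3445]
tool_rot: [0.752, 0.659, -0.0, -0.0]
contact_force: [-0.0, -0.3, 0.4]
width: 0.0396
```

```bash
python3 d.py .5777 -.2285 .227 82.7
python3 - <<'E'
from h import *
d=cam("side");cv2.imwrite("pics/s1.png",d["img"])
d=cam("top");cv2.imwrite("pics/t1.png",d["img"])
E
```

```text
clock 3.775 pos [ 0.5791 -0.23    0.3445] yaw 82.39 tilt 0.04 zaxis [-0.0006  0.0001 -1.    ] F [-0.03 -0.32  0.42] M [-0.007  0.035 -0.026] w 0.03958320537852093 j [-0.51  0.4   0.08  1.25 -0.   -0.38]
shift cm now [ 0.1311 -0.1527 11.7474] spin -0.005341043683724837
shift cm after spin [ 0.1317 -0.1593 11.7473]
```

View pics/s1.png

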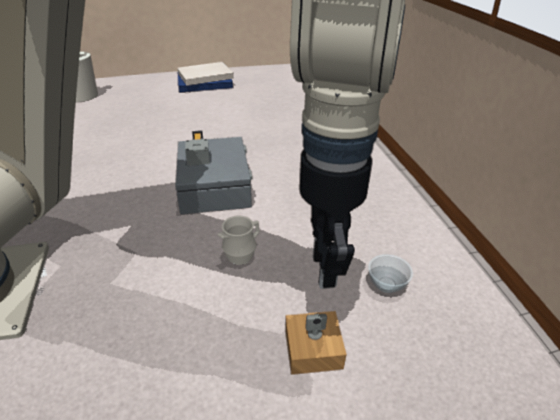

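The side view shows the gripper above the stand, tips at about (327,285), with the ramekin clear to the right. I'll check where the tips should project.

Run:
```python
from h import *
d=cam("side")
for z in(.1545,.163,.1715,.18):print(z,proj(d,[[.579,-.241,z],[.579,-.24+.03,z]]))
```

```text
0.1545 [[324.65852527 288.42183613]
 [317.70217555 271.56744171]]
0.163 [[325.18745622 283.98546073]
 [318.13752594 267.14639234]]
0.1715 [[325.72613399 279.45536418]
 [318.58045532 262.6372328 ]]
0.18 [[326.27478323 274.82896154]
 [319.03112492 258.03770028]]
```

step_arm --steps '[[[4,0.1,-0.12,1.9,-0.005],[4,0,0,1.9,0],[4,0,0,1.9,0],[4,0,0,1.9,0],[4,0,0,0,0],[4,0,0,0,0]]]'

```text
clock: 4.68
tool_pos: [0.578, -0.2295, 0.2696]
tool_rot: [0.751, 0.66, 0.0, 0.001]
contact_force: [0.3, -0.1, 0.8]
width: 0.0405
```

```bash
python3 d.py .5777 -.2285 .227 82.7
python3 - <<'E'
from h import *
d=cam("side");i=d["img"][240:380,240:400];cv2.imwrite("pics/s2.png",cv2.resize(i,None,fx=5,fy=4.2,interpolation=cv2.INTER_CUBIC))
E
```

```text
clock 4.675 pos [ 0.578  -0.2295  0.2696] yaw 82.6 tilt 0.06 zaxis [ 0.0009 -0.0005 -1.    ] F [ 0.28 -0.06  0.78] M [-0.021  0.023 -0.001] w 0.04049032216102002 j [-0.51  0.44 -0.05  1.08 -0.   -0.38]
shift cm now [ 0.0945 -0.0447  4.2648] spin -0.001684571805470069
shift cm after spin [ 0.0927 -0.0403  4.2649]
```

View pics/s2.png

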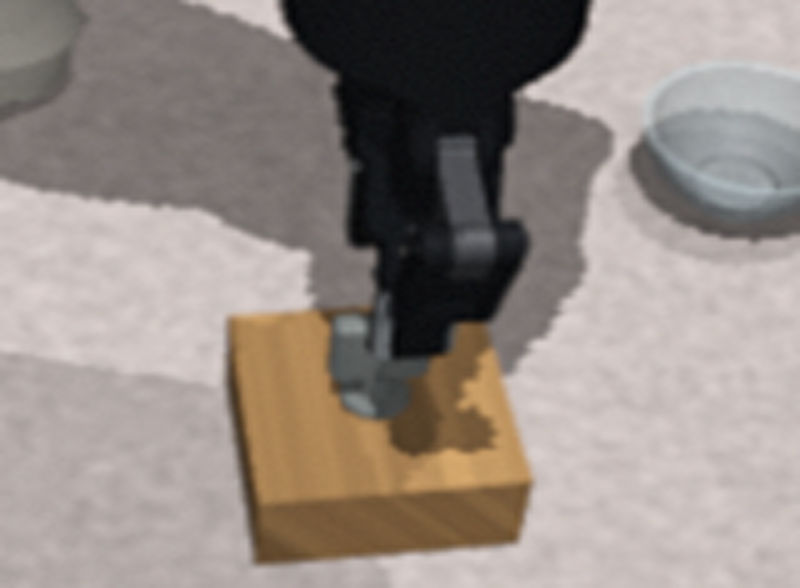

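Run:
```python
from h import *
d=cam("side");t=cam("top")
for y in(-.25,-.265):
  for x in (.567,.589): print(x,y,[proj(d,[[x,y,z]])[0].round(1) for z in(.09,.097,.105)])
print(proj(t,[[.578,-.2295,.097]]))
print("crop corner", 240+395/5,240+355/4.2,240+450/5)
i=t["img"][180:270,340:440];cv2.imwrite("pics/t2.png",cv2.resize(i,None,fx=6,fy=6,interpolation=cv2.INTER_CUBIC))
```

```text
0.567 -0.25 [array([314.6, 326. ]), array([314.9, 322.9]), array([315.3, 319.3])]
0.589 -0.25 [array([329.7, 323.1]), array([330.2, 320. ]), array([330.7, 316.3])]
0.567 -0.265 [array([317.7, 334.9]), array([318.1, 331.8]), array([318.5, 328.2])]
0.589 -0.265 [array([333.1, 331.8]), array([333.6, 328.7]), array([334.2, 325.1])]
[[395.73284182 221.95840115]]
crop corner 319.0 324.5238095238095 330.0
```

View pics/t2.png

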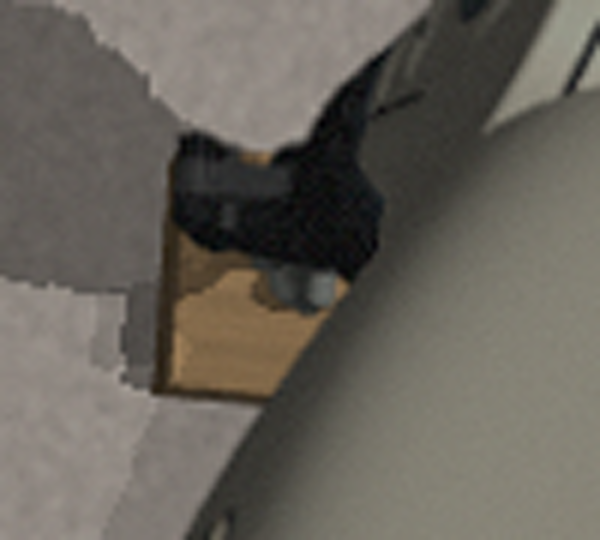

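```bash
python3 - <<'E'
from h import *
d=cam("side")
c,s=np.cos(np.radians(-7.3)),np.sin(np.radians(-7.3))
for x,y in((-.015,-.0045),(.015,-.0045),(.015,.0045),(-.015,.0045)):
  print(proj(d,[[.5777+c*x-s*y,-.2285+s*x+c*y,.084]])[0].round(1))
print(plane(d,[[316.4,316.3]],.084))
E
python3 d.py .5777 -.2285 .227 82.7
```

```text
[307.3 318.5]
[328.  316.8]
[326.9 311.8]
[306.4 313.5]
[[ 0.57603009 -0.23020272  0.084     ]]
clock 4.875 pos [ 0.5782 -0.2291  0.2695] yaw 82.64 tilt 0.07 zaxis [ 0.0011 -0.0006 -1.    ] F [ 0.14  0.03 -0.36] M [ 0.035  0.033 -0.011] w 0.03989738792352043 j [-0.51  0.44 -0.05  1.08 -0.   -0.38]
shift cm now [ 0.055  -0.0599  4.2524] spin -0.001033263568084954
shift cm after spin [ 0.0529 -0.0547  4.2525]
```

Both views agree on the bow to within 2 mm. Descending.

step_arm --steps '[[[4,0,-0.1,1.0,0],[4,0,0,1.1,0],[4,0,0,1.1,0],[4,0,0,1.0,0],[4,0,0,0,0],[4,0,0,0,0]]]'

```text
clock: 5.62
tool_pos: [0.5772, -0.2288, 0.2268]
tool_rot: [0.751, 0.66, 0.0, 0.0]
contact_force: [-0.2, -0.1, 0.5]
width: 0.0401
```

```bash
python3 d.py .577 -.229 .227 82.7
```

```text
clock 5.625 pos [ 0.5772 -0.2288  0.2268] yaw 82.65 tilt 0.01 zaxis [ 0.0001 -0.0001 -1.    ] F [-0.2  -0.11  0.55] M [-0.039 -0.007  0.012] w 0.04008231828589546 j [-0.51  0.48 -0.11  0.98 -0.   -0.38]
shift cm now [-0.0191 -0.0202 -0.0197] spin -0.0008907944026406094
shift cm after spin [-0.0191 -0.0202 -0.0197]
```

step_arm --newtons 40 --steps '[[[2.0,0,0,0,0],[1.5,0,0,0,0],[1.0,0,0,0,0],[0.6,0,0,0,0],[0.3,0,0,0,0],[0,0,0,0,0],[0,0,0,0,0],[0,0,0,0,0]]]'

```text
clock: 6.62
tool_pos: [0.5772, -0.2288, 0.2269]
tool_rot: [0.751, 0.66, 0.0, 0.0]
contact_force: [-0.8, 0.6, 4.8]
width: 0.0083
```

```bash
python3 d.py .577 -.229 .227 82.7
```

```text
clock 6.625 pos [ 0.5772 -0.2288  0.2269] yaw 82.65 tilt 0.03 zaxis [ 0.0004 -0.0002 -1.    ] F [-0.75  0.59  4.8 ] M [0.019 0.124 0.042] w 0.008322093416205933 j [-0.51  0.48 -0.11  0.98 -0.   -0.38]
shift cm now [-0.0201 -0.017  -0.0069] spin -0.0008713392058423611
shift cm after spin [-0.0201 -0.017  -0.0069]
```

step_arm --newtons 80 --steps '[[[0,0,0,0,0],[0,0,0,-0.3,0],[0,0,0,-0.5,0],[0,0,0,-0.8,0],[0,0,0,-1.2,0],[0,0,0,-1.6,0],[0,0,0,-2,0],[0,0,0,-2,0],[0,0,0,-2,0],[0,0,0,-2,0],[0,0,0,-2,0],[0,0,0,0,0]]]'

```text
clock: 8.12
tool_pos: [0.5772, -0.2288, 0.373]
tool_rot: [0.751, 0.66, 0.001, 0.002]
contact_force: [0.4, 0.3, -1.3]
width: 0.0079
```

```bash
python3 d.py .443 .2565 .365 87.05
python3 - <<'E'
from h import *
d=cam("side");cv2.imwrite("pics/s3.png",d["img"][140:360,220:420].repeat(3,0).repeat(3,1)[:600])
E
```

```text
clock 8.125 pos [ 0.5772 -0.2288  0.373 ] yaw 82.65 tilt 0.22 zaxis [ 0.0033 -0.0018 -1.    ] F [ 0.36  0.32 -1.29] M [0.006 0.025 0.041] w 0.007890056742954581 j [-0.51  0.39  0.13  1.31  0.   -0.38]
shift cm now [ 46.4158 -19.5193   0.6669] spin -0.07673950430006972
shift cm after spin [ 47.7744 -15.9011   0.8   ]
```

View pics/s3.png

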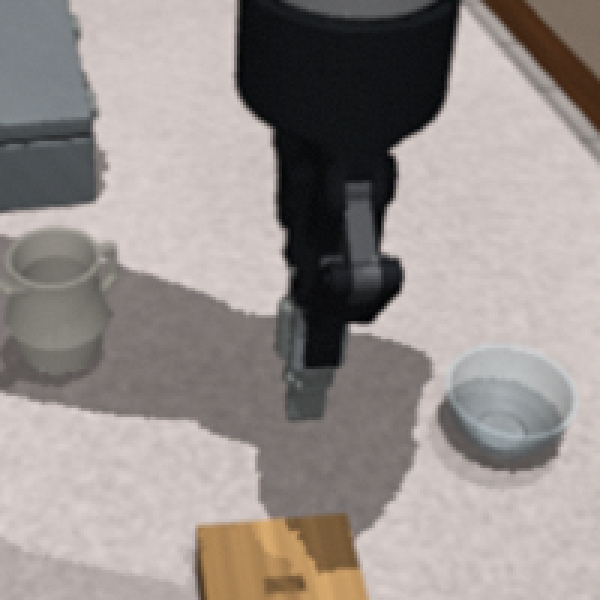

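The key is out and upright, with its bit bottom at about (321.7,279.3). The stand slot is empty. Moving over the lock, high above the bystanders.

step_arm --steps '[[[0,0,0,0,-0.0767],[0,2,-0.65,0,0],[0,3.9,-1.3,0,0],[0,3.9,-1.3,0,0],[0,3.9,-1.3,0,0],[0,3.9,-1.3,0,0],[0,3.9,-1.3,0,0],[0,3.9,-1.3,0,0],[0,3.9,-1.3,0,0],[0,3.9,-1.3,0,0],[0,3.9,-1.3,0,0],[0,3.9,-1.3,0,0]]]'

```text
clock: 9.68
tool_pos: [0.4603, 0.1894, 0.3703]
tool_rot: [0.725, 0.688, -0.0, -0.0]
contact_force: [0.2, -0.3, -1.3]
width: 0.0076
```

step_arm --steps '[[[0,3.9,-1.3,0,0],[0,2.8,-0.95,0.1,0],[0,0,0,0,0],[0,0,0,0,0],[0,0,0,0,0]]]'

```text
clock: 10.3
tool_pos: [0.443, 0.2551, 0.3696]
tool_rot: [0.726, 0.688, -0.0, 0.0]
contact_force: [-0.3, -0.2, -1.3]
width: 0.0078
```

```bash
python3 d.py .443 .2565 .365 87.05
python3 - <<'E'
from h import *
d=cam("side");i=d["img"][70:220,120:320];cv2.imwrite("pics/s4.png",cv2.resize(i,None,fx=4,fy=4,interpolation=cv2.INTER_CUBIC))
t=cam("top");i=t["img"];cv2.imwrite("pics/t4.png",i)
E
```

```text
clock 10.3 pos [0.443  0.2551 0.3696] yaw 86.97 tilt 0.01 zaxis [-0.0001 -0.0002 -1.    ] F [-0.29 -0.19 -1.26] M [ 0.02  -0.024  0.03 ] w 0.007847679280680676 j [ 0.36  0.21 -0.14  1.23 -0.    0.41]
shift cm now [ 0.1401 -0.0025  0.4595] spin -0.0014397651509470233
shift cm after spin [ 0.14   -0.0023  0.4595]
```

View pics/s4.png

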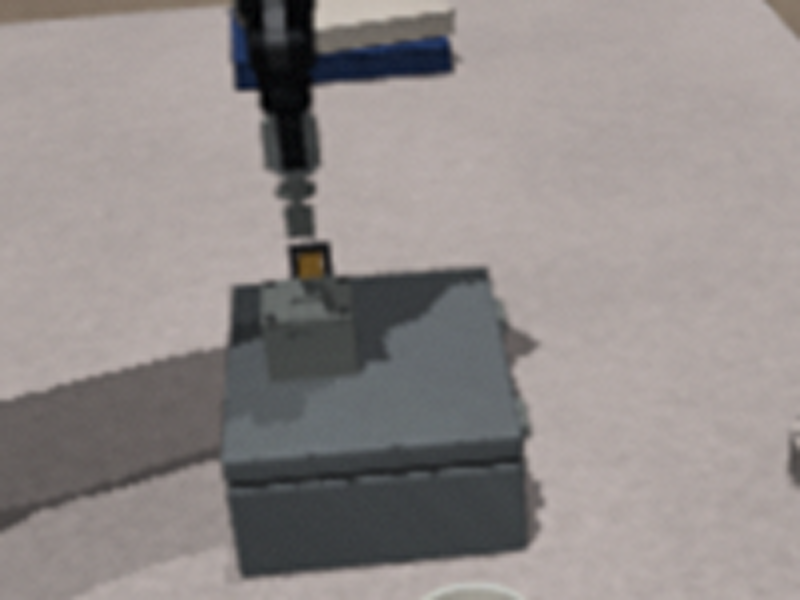

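View pics/t4.png

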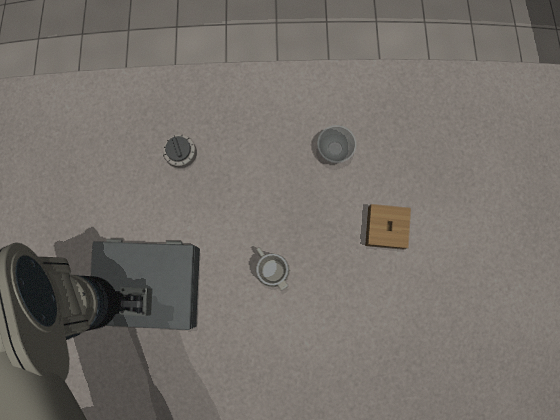

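The side view shows the key hanging above the lock case, bit tip at about (195,128). In the top view, the creamer, ramekin and timer are undisturbed.

```bash
cat > m5.py <<'E'
from h import *
np.set_printoptions(precision=3,suppress=True,linewidth=220)
s=cam("side");st=arm.get_state();p=np.array(st["tool_pos"])
print("mouth pred",proj(s,[[.443,.2565,.118]]))
g=cv2.cvtColor(cv2.imread("pics/side0.png"),cv2.COLOR_BGR2GRAY).astype(float)
print(g[141:150,186:210].astype(int))
w=np.clip(g[143:148,190:205].max()-15-g[143:148,190:205],0,None);yy,xx=np.mgrid[143:148,190:205];print("slot px",(w*xx).sum()/w.sum(),(w*yy).sum()/w.sum())
G=cv2.cvtColor(s["img"],cv2.COLOR_BGR2GRAY).astype(float)
print("cols 184..206");
for v in range(98,135): print(v,G[v,184:206].astype(int))
o=p-[0,0,.187]
for n,a in(("origin",0),("bitmid",-.017),("tip",-.026),("bowmid",.029)):
  c=o+[0,0,a];print(n,proj(s,[c])[0],"edges",proj(s,[c+[-.008,0,0],c+[.008,0,0]]).ravel())
E
python3 m5.py
```

```text
mouth pred [[197.231 144.047]]
[[ 95  80  91 116 123 124 126 127 126 128 125 125 125 126 128 128 128 125 121 120 121 118 107 103]
 [115 116 119 122 125 126 126 124 126 127 126 125 127 128 130 129 128 128 127 129 128 120 103 103]
 [126 126 127 125 126 127 126 119 115 119 117 116 114 116 121 127 127 125 125 127 127 117 100 101]
 [121 124 125 126 126 127 118  98  92  95  97  94  91  93 104 121 127 127 126 129 127 118  99 101]
 [125 125 125 125 128 126 111  91  90  94  98  98 100 101 109 123 127 126 128 127 127 119 100 102]
 [124 126 125 127 126 127 118 114 118 124 122 120 122 121 123 126 127 125 121 111 112 114 102 103]
 [121 119 122 127 131 127 125 123 128 129 129 126 127 128 128 129 127 122 109  84  85  97  98 105]
 [108  97 106 124 128 130 125 123 127 127 125 124 124 125 125 125 122 115  97  72  71  81  90 104]
 [ 91  68  78 112 123 120 116 116 116 117 112 109 110 107 108 108 105  97  87  75  76  74  80 102]]
slot px 196.21951219512195 144.53048780487805
cols 184..206
98 [176 155  90  43  32  15   7   8   9   9  11  23  44  84 126 159 170 172 171 169 171 171]
99 [172 154 115  71  49 
[... 2915 characters left out ...]
71 173 166 150 148 145 130 118 116 103 105 103 106 135 169 171 168]
131 [172 171 169 170 171 173 172 149 102  77  70  62  57  52  44  37  36  46 104 165 171 170]
132 [170 172 170 171 171 173 171 142  72  24  22  22  22  24  26  28  26  26  87 163 174 169]
133 [171 171 172 172 173 174 172 147  77  29  43  49  50  49  52  57  52  29  83 164 175 171]
134 [174 174 173 174 173 174 175 161  89  34  54  66  73  75  74  77  74  35  75 165 176 171]
origin [194.271 117.744] edges [190.528 118.089 198.007 117.402]
bitmid [195.092 124.932] edges [191.389 125.283 198.787 124.584]
tip [195.522 128.678] edges [191.84  129.032 199.195 128.327]
bowmid [192.847 105.137] edges [189.032 105.471 196.653 104.806]
```

Compared in the side view alone, the key sits about 0.8 mm too far along +x relative to the slot. I'll correct that, lower to just above the face and look again.

step_arm --steps '[[[0,0.14,-0.08,0.6,0],[0,0,0,1,0],[0,0,0,1,0],[0,0,0,0.6,0],[0,0,0,0,0],[0,0,0,0,0],[0,0,0,0,0]]]'

```text
clock: 11.32
tool_pos: [0.4423, 0.2573, 0.338]
tool_rot: [0.725, 0.689, 0.0, 0.0]
contact_force: [-0.4, 0.1, -0.9]
width: 0.008
```

```bash
python3 d.py .4422 .2565 .333 87.05; python3 m5.py | tail -42
python3 - <<'E'
from h import *
d=cam("side");i=d["img"][100:165,160:240];a=cv2.resize(i,None,fx=8,fy=8,interpolation=cv2.INTER_CUBIC);cv2.imwrite("pics/s6.png",a)
t=cam("top");i=t["img"][270:330,90:190];cv2.imwrite("pics/t6.png",cv2.resize(i,None,fx=7,fy=7,interpolation=cv2.INTER_CUBIC))
E
```

```text
clock 11.325 pos [0.4423 0.2573 0.338 ] yaw 87.05 tilt 0.03 zaxis [ 0.0006  0.0002 -1.    ] F [-0.44  0.06 -0.91] M [0.003 0.058 0.043] w 0.008010010972992528 j [ 0.36  0.22 -0.2   1.15 -0.    0.41]
shift cm now [-0.0765 -0.0053  0.4983] spin -7.331574095937757e-05
shift cm after spin [-0.0764 -0.0051  0.4983]
cols 184..206
98 [ 28   5   7  12  23  24  26  24  21  18  10   5  11   6  10  55 135 171 174 172 171 173]
99 [ 34   4   6   8  16  20  24  24  22  18   7   5   9   4   9  61 136 169 173 170 171 172]
100 [ 58  12   2   6  13  21  23  21  23  17  10   9   4   9  34  91 148 170 171 171 171 171]
101 [105  43   8   6  13  18  20  21  19  15  11   8   5  23  72 131 165 172 169 168 169 170]
102 [146  76  19   5   8  16  17  15  17  12   7   7   6  23  80 143 175 174 171 170 171 168]
103 [156  98  30   4   7  11   6  10  11   8   9   9   6  13  57 126 165 172 171 172 171 170]
104 [165 122  47   6   7  10  11   7   9  11  10   8   6   6  47 114 158 171 172 171 171 171]
105 [171 140  61   9   6   8   9  10  10  10  12   8   3  10  57 129 166 173 172 170 171 169]
106 [173 146  73  16   6
[... 2258 characters left out ...]
67 125  71  51  52  57  55  55  52  50  54  81 104 135 168 172 170]
131 [173 172 170 168 173 168 135  85  61  57  55  56  59  55  47  34  31  47 105 166 174 169]
132 [172 172 171 171 174 171 150 112  74  55  54  56  57  50  40  33  27  25  89 162 174 171]
133 [171 172 173 172 174 175 170 143  83  44  48  54  54  46  43  53  51  27  82 165 176 171]
134 [173 175 174 174 174 175 174 162  97  49  50  58  56  52  54  66  72  34  76 166 176 173]
origin [195.328 130.654] edges [191.666 131.008 198.982 130.302]
bitmid [196.131 137.563] edges [192.509 137.923 199.746 137.206]
tip [196.552 141.164] edges [192.95  141.526 200.146 140.804]
bowmid [193.932 118.536] edges [190.202 118.88  197.655 118.194]
```

View pics/s6.png

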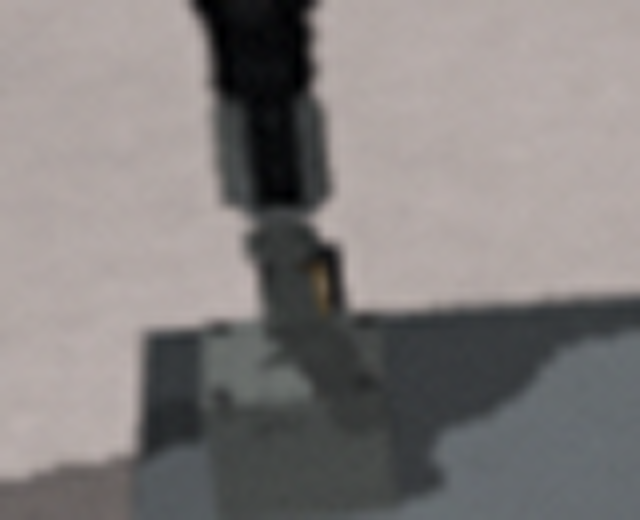

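View pics/t6.png

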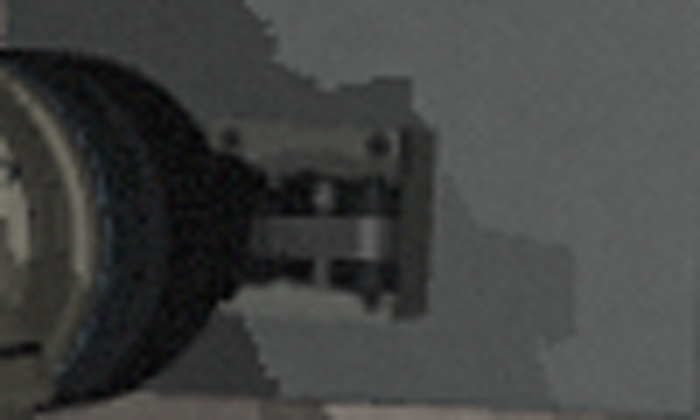

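The key tip is just above the face and lined up in x to about 0.3 mm. Next I'll lower it in small steps, watching the force.

step_arm --steps '[[[0,-0.03,-0.02,0.3,0],[0,0,0,0.3,0],[0,0,0,0.2,0],[0,0,0,0,0]]]'

```text
clock: 11.98
tool_pos: [0.442, 0.2569, 0.3294]
tool_rot: [0.725, 0.689, -0.0, -0.0]
contact_force: [0.3, -0.2, -0.6]
width: 0.0074
```

```bash
python3 d.py .442 .2565 .302 87.05
```

```text
clock 11.975 pos [0.442  0.2569 0.3294] yaw 87.04 tilt 0.02 zaxis [-0.0004 -0.0001 -1.    ] F [ 0.26 -0.2  -0.59] M [-0.02  -0.018 -0.003] w 0.007398836991103263 j [ 0.36  0.23 -0.22  1.13  0.    0.41]
shift cm now [-0.0404  0.0052  2.7445] spin -0.00011018687789786721
shift cm after spin [-0.0408  0.0042  2.7445]
```

step_arm --steps '[[[0,0,0,0.2,0],[0,0,0,0.1,0],[0,0,0,0,0]]]'

```text
clock: 12.35
tool_pos: [0.442, 0.2569, 0.3266]
tool_rot: [0.725, 0.689, -0.0, -0.0]
contact_force: [0.6, -0.4, -1.0]
width: 0.0078
```

```bash
python3 d.py .442 .2565 .302 87.05
```

```text
clock 12.35 pos [0.442  0.2569 0.3266] yaw 87.05 tilt 0.01 zaxis [-0.0001 -0.     -1.    ] F [ 0.63 -0.36 -0.96] M [-0.036  0.04  -0.016] w 0.007846667178494124 j [ 0.36  0.23 -0.22  1.12 -0.    0.41]
shift cm now [-0.0419  0.0026  2.4603] spin -5.717820304095029e-05
shift cm after spin [-0.0421  0.0024  2.4603]
```

step_arm --steps '[[[0,0,0,0.2,0],[0,0,0,0.1,0],[0,0,0,0,0]]]'

```text
clock: 12.72
tool_pos: [0.442, 0.2569, 0.3236]
tool_rot: [0.725, 0.689, -0.0, -0.0]
contact_force: [0.6, -0.7, -0.3]
width: 0.0078
```

```bash
python3 d.py .442 .2565 .302 87.05;python3 - <<'E'
from h import *
d=cam("side");i=d["img"][100:165,160:240];a=cv2.resize(i,None,fx=8,fy=8,interpolation=cv2.INTER_CUBIC);cv2.imwrite("pics/s7.png",a)
E
```

```text
clock 12.725 pos [0.442  0.2569 0.3236] yaw 87.04 tilt 0.01 zaxis [-0.0002 -0.0001 -1.    ] F [ 0.59 -0.67 -0.29] M [-0.023 -0.051 -0.031] w 0.007809045393911642 j [ 0.36  0.23 -0.23  1.11 -0.    0.41]
shift cm now [-0.0404  0.0059  2.1565] spin -0.000166351865523515
shift cm after spin [-0.0406  0.0054  2.1565]
```

View pics/s7.png

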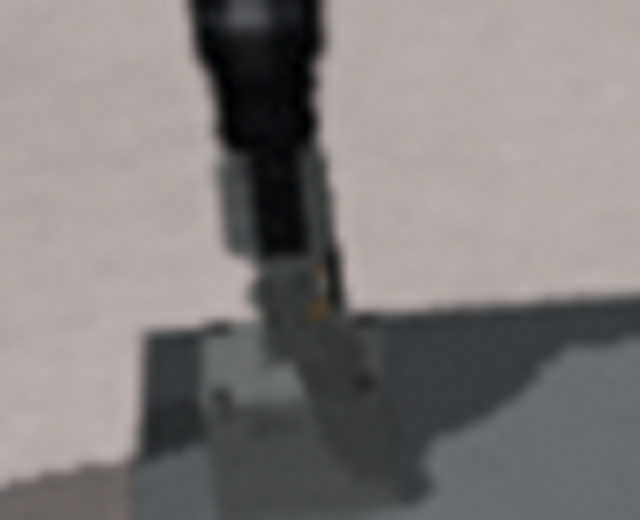

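No contact force, and the bit is into the slot by about 7 mm. Continuing.

step_arm --steps '[[[0,0,0,0.2,0],[0,0,0,0.15,0],[0,0,0,0,0]]]'

```text
clock: 13.15
tool_pos: [0.442, 0.2569, 0.32]
tool_rot: [0.725, 0.689, -0.0, -0.0]
contact_force: [-0.5, 0.0, -0.3]
width: 0.0084
```

```bash
python3 d.py .442 .2565 .302 87.05
```

```text
clock 13.15 pos [0.442  0.2569 0.32  ] yaw 87.04 tilt 0.02 zaxis [-0.0003 -0.0001 -1.    ] F [-0.5   0.01 -0.33] M [0.059 0.003 0.025] w 0.008445160752179619 j [ 0.36  0.23 -0.23  1.1   0.    0.41]
shift cm now [-0.04    0.0068  1.8017] spin -0.00013353808403014566
shift cm after spin [-0.0402  0.0063  1.8017]
```

step_arm --steps '[[[0,0,0,0.2,0],[0,0,0,0.15,0],[0,0,0,0,0]]]'

```text
clock: 13.52
tool_pos: [0.442, 0.2567, 0.3165]
tool_rot: [0.725, 0.689, -0.0, 0.0]
contact_force: [0.1, -2.7, -0.7]
width: 0.0079
```

```bash
python3 d.py .442 .2565 .302 87.05
```

```text
clock 13.525 pos [0.442  0.2567 0.3165] yaw 87.03 tilt 0.04 zaxis [-0.0001 -0.0007 -1.    ] F [ 0.11 -2.66 -0.71] M [-0.546 -0.13  -0.001] w 0.007930842927080992 j [ 0.36  0.24 -0.24  1.1  -0.    0.41]
shift cm now [-0.0234  0.0013  1.4529] spin -0.00029177867355897744
shift cm after spin [-0.0244  0.0012  1.4528]
```

step_arm --steps '[[[0,-0.04,0,0.1,0],[0,0,0,0.15,0],[0,0,0,0,0]]]'

```text
clock: 13.9
tool_pos: [0.4421, 0.2565, 0.3144]
tool_rot: [0.725, 0.689, 0.0, 0.0]
contact_force: [0.7, -2.6, 2.7]
width: 0.0078
```

```bash
python3 d.py .442 .2565 .302 87.05
```

```text
clock 13.9 pos [0.4421 0.2565 0.3144] yaw 87.04 tilt 0.04 zaxis [ 0.0007  0.0002 -1.    ] F [ 0.66 -2.62  2.66] M [-0.436 -0.073  0.032] w 0.007822073378136191 j [ 0.36  0.24 -0.24  1.09 -0.    0.41]
shift cm now [-0.0038 -0.0089  1.2414] spin -0.00015956232222269663
shift cm after spin [-0.0035 -0.008   1.2414]
```

step_arm --steps '[[[0,-0.03,0,0.15,0],[0,0,0,0.15,0],[0,0,0,0,0]]]'

```text
clock: 14.28
tool_pos: [0.4423, 0.2565, 0.3116]
tool_rot: [0.725, 0.689, 0.001, 0.0]
contact_force: [1.4, 0.5, 2.5]
width: 0.0077
```

```bash
python3 d.py .442 .2565 .302 87.05
```

```text
clock 14.275 pos [0.4423 0.2565 0.3116] yaw 87.05 tilt 0.11 zaxis [ 0.0015  0.0011 -1.    ] F [1.41 0.49 2.5 ] M [ 0.142 -0.364 -0.002] w 0.007655041984912497 j [ 0.36  0.24 -0.25  1.08  0.    0.41]
shift cm now [ 0.0009 -0.0304  0.9556] spin -2.7130505275991656e-05
shift cm after spin [ 0.002  -0.0291  0.9556]
```

step_arm --steps '[[[0,0,0.04,0.15,0],[0,0,0,0.15,0],[0,0,0,0,0]]]'

```text
clock: 14.65
tool_pos: [0.4424, 0.2565, 0.3079]
tool_rot: [0.725, 0.689, 0.0, -0.0]
contact_force: [0.5, 3.7, -1.7]
width: 0.008
```

```bash
python3 d.py .442 .2565 .302 87.05
```

```text
clock 14.65 pos [0.4424 0.2565 0.3079] yaw 87.06 tilt 0.06 zaxis [-0.0003  0.001  -1.    ] F [ 0.5   3.69 -1.7 ] M [ 0.795 -0.329  0.012] w 0.008035975516215417 j [ 0.36  0.24 -0.25  1.07  0.    0.41]
shift cm now [-0.0005 -0.0375  0.5928] spin 0.0001597546869150217
shift cm after spin [ 0.0001 -0.0377  0.5927]
```

step_arm --steps '[[[0,0.04,0.02,0.15,0],[0,0,0,0.1,0],[0,0,0,0,0]]]'

```text
clock: 15.02
tool_pos: [0.4424, 0.2567, 0.3051]
tool_rot: [0.725, 0.689, -0.0, -0.001]
contact_force: [-1.5, 3.7, -1.6]
width: 0.0079
```

```bash
python3 d.py .442 .2565 .302 87.05
```

```text
clock 15.025 pos [0.4424 0.2567 0.3051] yaw 87.05 tilt 0.08 zaxis [-0.0014  0.0001 -1.    ] F [-1.49  3.69 -1.56] M [0.807 0.436 0.017] w 0.007917120528920922 j [ 0.36  0.24 -0.26  1.07  0.    0.41]
shift cm now [-0.0192 -0.0343  0.3065] spin 7.43192709786849e-05
shift cm after spin [-0.0192 -0.0347  0.3065]
```

step_arm --steps '[[[0,0.04,-0.02,0.1,0],[0,0,0,0.1,0],[0,0,0,0,0]]]'

```text
clock: 15.4
tool_pos: [0.4425, 0.2569, 0.305]
tool_rot: [0.725, 0.689, 0.001, 0.001]
contact_force: [-2.6, -0.0, 12.5]
width: 0.0077
```

```bash
python3 d.py .442 .2565 .302 87.05
```

```text
clock 15.4 pos [0.4425 0.2569 0.305 ] yaw 87.04 tilt 0.12 zaxis [ 0.0022  0.     -1.    ] F [-2.64 -0.03 12.52] M [-0.03   0.551  0.022] w 0.007732622924219821 j [ 0.36  0.24 -0.26  1.06 -0.    0.41]
shift cm now [-0.0418 -0.0514  0.2986] spin -0.0002214740288487457
shift cm after spin [-0.0418 -0.0507  0.2987]
```

The key stops at z=0.305, the predicted home height, with 12.5 N. To rule out a pin binding just short of home, I'll wiggle it and push a little harder.

step_arm --steps '[[[0,0,-0.03,0.06,0.05],[0,0,0,0,-0.1],[0,0,0,0,0.05],[0,0.05,0,0,0],[0,-0.1,0,0,0],[0,0.05,0,0,0],[0,0,0,0,0]]]'

```text
clock: 16.27
tool_pos: [0.4425, 0.2569, 0.3049]
tool_rot: [0.725, 0.689, 0.001, 0.001]
contact_force: [-2.0, -1.0, 16.1]
width: 0.008
```

```bash
python3 d.py .442 .2565 .302 87.05;python3 - <<'E'
from h import *
d=cam("side");i=d["img"][100:165,160:240];a=cv2.resize(i,None,fx=8,fy=8,interpolation=cv2.INTER_CUBIC);cv2.imwrite("pics/s8.png",a)
c=np.array([.4425,.2569,.118]);print(proj(d,[c+[0,-.011,.004],c+[0,-.011,0],c+[-.011,0,.002],c+[.011,0,.002],c+[0,-.005,.014]]))
E
```

```text
clock 16.275 pos [0.4425 0.2569 0.3049] yaw 87.03 tilt 0.2 zaxis [ 0.0035  0.0004 -1.    ] F [-1.98 -1.02 16.08] M [-0.108  0.57   0.018] w 0.007952483261347914 j [ 0.36  0.24 -0.26  1.06 -0.    0.41]
shift cm now [-0.0466 -0.0488  0.2941] spin -0.0003454009779279115
shift cm after spin [-0.0464 -0.0478  0.2943]
[[197.1052744  144.70075889]
 [197.29218266 146.29319297]
 [191.9639913  143.69728688]
 [201.82915211 142.69956878]
 [196.47623008 139.44112501]]
```

View pics/s8.png

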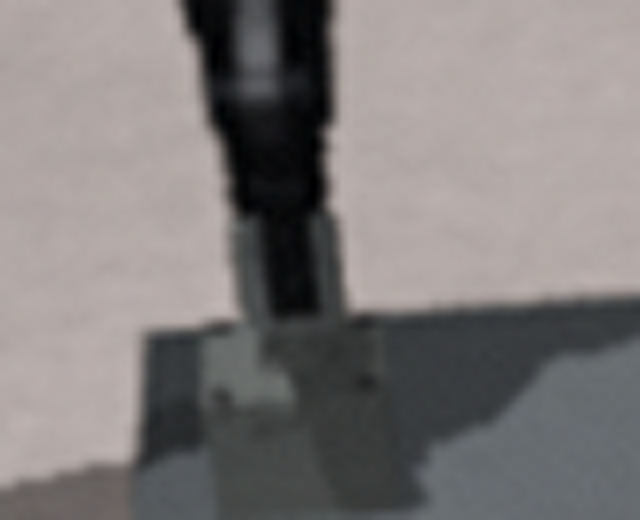

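A solid stop at home under 16 N, unchanged by the wiggle. Now the clockwise turn. The key sits about 1 mm off the tool axis, so each row also gets a small sideways shift to keep it centred.

step_arm --steps '[[[0,0,0,0,0.1],[0,-0.01,0,0,0.1],[0,-0.01,0,0,0.1],[0,-0.01,0,0,0.1],[0,0,0,0,0]]]'

```text
clock: 16.95
tool_pos: [0.4423, 0.2565, 0.3049]
tool_rot: [0.848, 0.53, 0.001, 0.001]
contact_force: [-2.6, -2.1, 17.8]
width: 0.0078
```

```bash
python3 d.py .4425 .2569 .305 87.05
```

```text
clock 16.95 pos [0.4423 0.2565 0.3049] yaw 64.03 tilt 0.2 zaxis [ 0.0034 -0.0003 -1.    ] F [-2.64 -2.07 17.77] M [-0.529  0.584 -0.033] w 0.0077752458413188315 j [ 0.36  0.24 -0.26  1.06 -0.    0.81]
shift cm now [ 0.0466 -0.0046 -0.0059] spin -0.40184602727119345
shift cm after spin [ 0.0447  0.014  -0.0059]
```

step_arm --steps '[[[0,-0.015,0,0,0.15],[0,-0.015,0,0,0.15],[0,-0.015,0,-0.02,0.15],[0,-0.015,0,0,0.15],[0,0,0,0,0]]]'

```text
clock: 17.58
tool_pos: [0.4416, 0.2557, 0.3049]
tool_rot: [0.967, 0.255, 0.001, 0.001]
contact_force: [-5.1, -4.6, 18.6]
width: 0.008
```

```bash
python3 d.py .4425 .2569 .305 87.05
```

```text
clock 17.575 pos [0.4416 0.2557 0.3049] yaw 29.6 tilt 0.16 zaxis [ 0.0023 -0.0015 -1.    ] F [-5.09 -4.64 18.64] M [-1.07   1.063 -0.025] w 0.008034153055058944 j [ 0.36  0.24 -0.26  1.06 -0.    1.42]
shift cm now [ 0.1395 -0.0612 -0.0064] spin -1.0027291745917262
shift cm after spin [ 0.1266  0.0847 -0.0064]
```

step_arm --steps '[[[0,-0.06,0.02,-0.03,0.1],[0,-0.01,0,-0.02,0.1],[0,-0.01,0,0,0.1],[0,0,0,0,0]]]'

```text
clock: 18.08
tool_pos: [0.441, 0.2553, 0.305]
tool_rot: [0.994, 0.108, 0.001, 0.001]
contact_force: [-3.2, -2.8, 12.5]
width: 0.0079
```

```bash
python3 d.py .4425 .2569 .305 87.05;python3 - <<'E'
from h import *
t=cam("top");i=t["img"][270:330,70:170];cv2.imwrite("pics/t9.png",cv2.resize(i,None,fx=7,fy=7,interpolation=cv2.INTER_CUBIC))
E
```

```text
clock 18.075 pos [0.441  0.2553 0.305 ] yaw 12.46 tilt 0.12 zaxis [ 0.0017 -0.0013 -1.    ] F [-3.2  -2.85 12.54] M [-0.697  0.706  0.012] w 0.007868478012240913 j [ 0.36  0.24 -0.26  1.06 -0.    1.71]
shift cm now [ 0.1801 -0.1285 -0.0047] spin -1.3019150447751207
shift cm after spin [ 0.1717  0.1395 -0.0047]
```

View pics/t9.png

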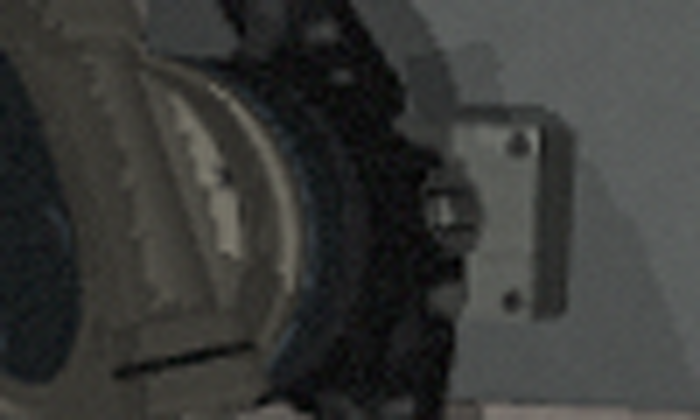

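The top view shows the gripper turned over the case; the bolt is hidden behind it. I'll keep turning until the moment shows the stop.

step_arm --steps '[[[0,-0.03,0,0,0.1],[0,-0.01,0,0,0.1],[0,0,0,0,0]]]'

```text
clock: 18.5
tool_pos: [0.4406, 0.2552, 0.305]
tool_rot: [1.0, 0.009, 0.001, 0.001]
contact_force: [-2.8, -4.1, 13.5]
width: 0.0079
```

```bash
python3 d.py .4425 .2569 .305 87.05
```

```text
clock 18.5 pos [0.4406 0.2552 0.305 ] yaw 1.0 tilt 0.12 zaxis [ 0.0016 -0.0013 -1.    ] F [-2.8  -4.11 13.53] M [-0.696  0.824  0.014] w 0.00792856596066114 j [ 0.36  0.24 -0.27  1.06 -0.    1.91]
shift cm now [ 0.1942 -0.1689 -0.0031] spin -1.5018589900566948
shift cm after spin [ 0.1818  0.1821 -0.0032]
```

step_arm --steps '[[[0,-0.02,0.01,0,0.07],[0,0,0,0,0],[0,0,0,0,0]]]'

```text
clock: 18.88
tool_pos: [0.4404, 0.2551, 0.3049]
tool_rot: [1.0, -0.026, 0.001, 0.001]
contact_force: [-3.7, -2.4, 13.1]
width: 0.0079
```

```bash
python3 d.py .4425 .2569 .305 87.05
```

```text
clock 18.875 pos [0.4404 0.2551 0.3049] yaw -2.93 tilt 0.11 zaxis [ 0.0016 -0.0011 -1.    ] F [-3.67 -2.43 13.08] M [-0.592  0.794  0.029] w 0.007905420713618931 j [ 0.36  0.24 -0.27  1.06 -0.    1.98]
shift cm now [ 0.1997 -0.1881 -0.0059] spin -1.570472361802486
shift cm after spin [ 0.1882  0.1997 -0.0061]
```

Run:
```python
from h import *
M=[]
for k in range(8):
    d=cam("side");M.append(np.r_[arm.get_state()["contact_force"],arm.get_state()["moment"]])
M=np.array(M);print(M.mean(0).round(3),M.std(0).round(3))
i=np.vstack([cv2.imread("pics/side0.png")[90:170,150:250],d["img"][90:170,150:250]])
cv2.imwrite("pics/s10.png",cv2.resize(np.hstack([i[:80],i[80:]]),None,fx=4,fy=5,interpolation=cv2.INTER_CUBIC))
```

```text
[-3.671 -2.746 13.368 -0.633  0.79   0.027] [0.498 0.484 0.378 0.024 0.031 0.026]
```

View pics/s10.png

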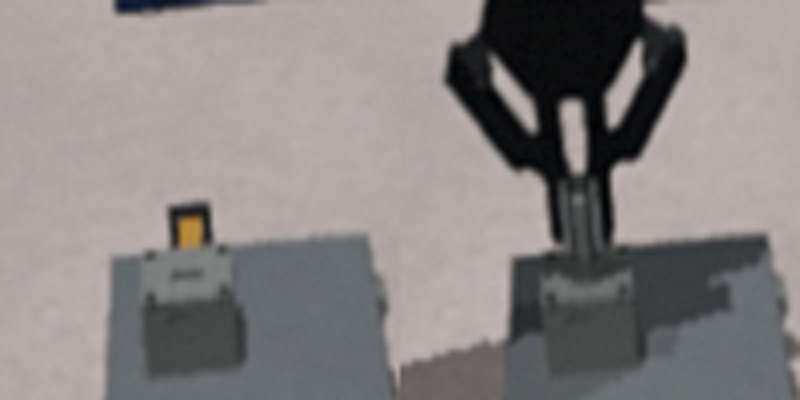

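The side view shows the bow edge-on between the fingers, so the key turned with the gripper. I'll turn a little further to find the stop.

step_arm --steps '[[[0,-0.01,0.01,0,0.06],[0,0,0,0,0],[0,0,0,0,0]]]'

```text
clock: 19.65
tool_pos: [0.4403, 0.2551, 0.3049]
tool_rot: [0.998, -0.055, 0.001, 0.0]
contact_force: [-3.3, -2.9, 13.0]
width: 0.0077
```

```bash
cat > r.py <<'E'
from h import *
M=[]
for k in range(6):
    cam("side");s=arm.get_state();M.append(np.r_[s["contact_force"],s["moment"]])
M=np.array(M);print(M.mean(0).round(3))
E
python3 r.py; python3 d.py .4425 .2569 .305 87.05
```

```text
[-3.739 -2.513 13.671 -0.533  0.807  0.16 ]
clock 19.95 pos [0.4403 0.2551 0.305 ] yaw -6.36 tilt 0.11 zaxis [ 0.0016 -0.001  -1.    ] F [-3.99 -2.45 14.12] M [-0.515  0.772  0.144] w 0.00779485004756099 j [ 0.36  0.24 -0.27  1.06 -0.    2.04]
shift cm now [ 0.1999 -0.2063 -0.0047] spin -1.63022658474465
shift cm after spin [ 0.194   0.2118 -0.0048]
```

step_arm --steps '[[[0,0,0,0,0.06],[0,0,0,0,0],[0,0,0,0,0]]]'

```text
clock: 20.32
tool_pos: [0.4402, 0.2551, 0.3049]
tool_rot: [0.996, -0.085, 0.001, 0.0]
contact_force: [-4.2, -2.4, 13.6]
width: 0.0079
```

```bash
python3 r.py; python3 d.py .4425 .2569 .305 87.05
```

```text
[-3.845 -2.116 13.852 -0.53   0.869  0.456]
clock 20.625 pos [0.4402 0.2551 0.305 ] yaw -9.77 tilt 0.1 zaxis [ 0.0014 -0.001  -1.    ] F [-3.54 -1.74 13.28] M [-0.565  0.907  0.477] w 0.008177941574115416 j [ 0.36  0.24 -0.27  1.06 -0.    2.1 ]
shift cm now [ 0.1936 -0.2157 -0.0045] spin -1.6897454587886331
shift cm after spin [ 0.1912  0.2178 -0.0046]
```

The moment rose from 0.03 to 0.16 and then 0.46 N m, so the plug is on its hard stop. A last look at everything, then hand in.

Run:
```python
from h import *
t=cam("top");cv2.imwrite("pics/t11.png",t["img"])
a=cv2.imread("pics/top0.png")
for n,(u,v) in dict(creamer=(272,268),ramekin=(336,145),timer=(180,151)).items():
    print(n,cv2.phaseCorrelate(np.float64(a[v-28:v+28,u-28:u+28,1]),np.float64(t["img"][v-28:v+28,u-28:u+28,1])))
```

```text
creamer ((-0.04307838173450307, -0.02284980255565472), 0.9702988099960793)
ramekin ((-0.01962365038276559, 0.03319322548377812), 0.9685375720314643)
timer ((-0.04618658513663121, 0.043781671458461346), 0.9992482993275871)
```

View pics/t11.png

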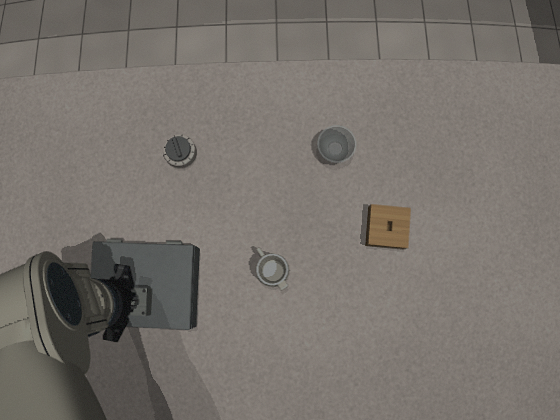

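The top view shows the creamer (272,268), ramekin (336,145) and timer (180,151) unmoved, with the gripper still holding the key on the lock.

```bash
python3 -c "
from cell import arm
print(arm.hand_in()); s=arm.get_state(); print(s['clock'],s['tool_pos'],s['contact_force'],s['moment'],s['width'])"
```

```text
the job is handed in; nothing more can be done
None
the job is handed in; nothing more can be done
```

I took the key out of its stand, pushed it home in the lock, turned it clockwise to the stop and handed the job in at about 21 s, still gripping the key. No verdict is reported.

**Home:** the key went down to the predicted height (TCP z 0.305 m) and stopped there. Pushing to about 16 N and wiggling it moved it no further.

**Turn:** the tool turned 1.69 rad. The turning moment stayed low until about 1.57 rad, then rose to 0.16 and 0.46 N m, which fits the hard stop after the key's play. The arm keeps about 13 N of downward push, and the grip is set to 80 N with the fingers 8 mm apart.

**Bystanders:** in the top view the creamer, ramekin and timer moved less than 0.1 pixel.

**Not confirmed:**
- **Bolt:** the gripper hid it in both cameras, so I couldn't see it drawn back.
- **Moment before the stop:** it read about 0.03 N m, below the 0.11 N m expected from the spring, close to the sensor noise. The turn is therefore judged from the tool's angle and the rise at the stop.
- **Sideways force:** about 4 N remains on the key.

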